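# Shut a data logger's sprung battery door under its retaining lip

## Task

The data logger has fresh cells in it and its sprung battery door stands open. Working with the fingertips only and lifting nothing, fold the door right down over the cells while its hinge is still drawn back, then keep it pressed down and push it along until its free edge is tucked fully home beneath the retaining lip, so that it stays shut by itself when you let go. Leave the logger standing where it is, the cells in their bay and the things lying around it undisturbed.

Things in the scene. Friction and masses are not known exactly. Their poses are not given: they have to be found in the camera images.
- logger: Loose grey metal data logger, about 1.5 kg. Origin on its underside; the case spans x -61..61, y -79..87 mm (cable glands to y 99), flat top at z = 48 mm. Its +x is the way the door folds and is pushed. Open battery bay in the top at x -32..23, y -59..-3. Two hinge lugs 9 mm high on the top at x -50..-22, y -71..-66 and 4..10. Display and keys at y 20..68: not used.
- cell_door (a joint): Angle of the black battery door, rad: 0 = folded flat on the case top, lying along the logger's +x from its hinge; 1.57 = upright; 1.65 to 2.05 at the start, leaning back to -x. A spring of 0.03 N m/rad (rest angle 1.85) lifts it again when let go, unless its edge is under the lip: then it stays at about 0.03.
- door_slide (a joint): Travel of the door's hinge pin in its slots along the logger's +x, in m: 0 = drawn back (0 to 2 mm at the start), 0.012 = home, at the stop. About 2 N of friction holds it. Fold the door with this under 2.5 mm; farther out its edge lands on top of the lip and the door must be pushed back first.
- door_hinge (a point): Middle of the hinge pin, on the door's turning axis, which runs along the logger's y; 51 mm above the worktop, at x = -42 (drawn back), y = -31 mm of the logger. It travels with the slide. Axes as the logger's.
- door_edge (a point): Middle of the door's free edge, 70 mm from the hinge axis. The door is a plate 66 mm wide along the hinge, 3.5 mm thick; its outer face (upper when shut, to -x when upright) lies 0.5 mm outside the hinge axis. x points from hinge to free edge, z out of the outer face.
- door_ridge (a point): Thumb ridge across the door's outer face, to push against when sliding: middle of its crest on the hinge side, 47 mm from the hinge axis. The ridge stands 5 mm out of the face, is 4 mm thick (47 to 51 mm from the axis) and 46 mm long, parallel to the hinge. Axes as door_edge.
- lip_edge (a point): Middle of the upturned front edge of the retaining lip, a metal strip 50 mm wide on the case top that overhangs towards the hinge; at x = 31.5, y = -31, z = 56 mm of the logger. Its underside is 53.7 mm above the worktop, 2 mm over the flat door. Slide at 0: the flat door's edge stops about 3 mm short of it; at 12 mm it is 8 mm under.
- cell_1: Battery cell, 26 mm thick, 50 mm long, loose in the bay on the hinge side, its top 2.5 mm below the case top; origin in the middle of one end, at x = -18.5, y = -56, z = 32.5 mm of the logger, z along the cell.
- cell_2: Like cell_1, on the lip side of the bay, at x = 8.5, y = -56, z = 32.5 mm of the logger.
- spent_cell_1: Used cell, 26 mm thick, 50 mm high, standing loose on the worktop on the logger's hinge side, near the panel end; to be left alone. Origin under its middle.
- spent_cell_2: A second used cell like spent_cell_1, standing near it; to be left alone.
- driver: Screwdriver, 149 mm long, 30 mm thick, lying loose beyond the lip side of the logger; to be left alone. Origin under its middle.
Things that resemble listed ones, but are neither listed nor needed, are in the scene too. There is more than one size of the logger; the job needs the larger.

How it is judged:
By the outcome, as a careful person would: the job done as asked, in the order asked, and still so for the second after the job is handed in, with the robot touching nothing.
It also fails if it takes over 35 s, if anything falls off the work surface, if the arm or the gripper's body presses on something with over 40 N, if the wrist force passes 120 N, or if a joint passes its speed limit or range.

## Robot

A 7-joint arm with a two-finger parallel gripper is mounted at the origin on a cart in front of the work surface, level with it; the furniture and walls round the work are solid. World frame = base frame: x ahead of the robot, y to its left, z up, the work surface at z = 0. Lengths are in m, angles in rad, forces in N, time in s.
With the tool pointing down it reaches from about 0.4 to 0.875 m from the base axis. Payload 4.4 kg.
Tool frame: the origin (TCP) lies between the finger pads; the fingertips stand 17 mm ahead of it and the grasp point (between the pads) lies 2 mm behind it; y points along the fingers, x is the direction in which the jaws open and shut, and the axes are right-handed (so a half turn about y gives the same grasp; the last joint's range is limited). The gripper opens to 85 mm and grips with 20 to 120 N. Pads are 22 mm wide; open, the fingers measure 114 mm over their backs; the gripper's body (76 mm by 85 mm) begins 54 mm behind the grasp point. The pads swing forward as they close: fully open they stand 13 mm farther back than shut.
Start: joints at [1.112, 0.628, 0.038, 1.517, -0.027, 0.996, -0.02], TCP at [0.249, -0.6, 0.218] pointing down, gripper open.
Joint ranges: [-3.06, 3.06], [-0.37, 2.12], [-1.25, 1.32], [0.18, 2.47], [-1.1, 4.24], [0.23, 1.98], [-2.94, 2.94]. Speed limits (rad/s): [2.57, 2.57, 3.14, 3.14, 3.14, 3.14, 3.14].

## Interface

Orientations are given as a 3x3 rotation matrix whose columns are the frame's x, y, z axes.
In Python, from cell import r, imaging, models gives the robot as it stands.
- The arm moves only by the tool carry_out, never from a script. Its arguments are lists of equal length, an entry for each row: "travel": the shift along the world's x, y, z in mm, a list of three; "delta_rot": the turn, a rotation vector about the world's x, y, z in rad, a list of three; "hand": the opening, from 0 (shut) to 1 (fully open). A call has exactly 10 rows; each row is the pose to reach, as a shift and turn from the pose commanded when the call began; what a row does not reach only later rows make up. A row lasts 1/12 s, in which the tool goes at most 41.7 mm and 7.16 degrees, less where a joint would pass 70% of its speed; a pose out of reach is approached as far as the arm can. A call with a gripper value outside its range is refused whole. The fingers move at their own pace and stop on an object; "grip_force" is the grip in N (left out, the last holds). Time passes only in rows, so rows that repeat a pose let the fingers close, or fill a call up. It gives the time, the measured TCP pose, the force and the opening at its end, in the units of the state.
- r.get_obs(): the state, without advancing time (a new reading comes with each control period).
- imaging.get_image(name): name is "scene" or "top"; returns the picture (480x640x3 uint8, red, green, blue); there is no depth.
- imaging.camera_info(name): a dict with "vfov" (degrees; the focal length in pixels is half the picture's height over the tangent of half this angle, whatever the lens; pixels are square), "cx", "cy" (the principal point, pixels), "T" (4x4, takes a point from camera to world coordinates). Camera axes: x right, y up, looking along -z (the intrinsics and any distortion apply to the point x, -y, -z); pixel columns grow to the right and rows downward; lengths in m; the calibration is good to about 2 mm. A picture is of the moment at which its call begins. camera_info takes no time and is no camera call.
- r.hand_in(): hands the job in, once; it reports no verdict.
Trained networks look in the newest picture that a camera, given by its name, has taken for a name from the list of things; names that differ only in an ending like _2 or _b are one class to them, and where a whole thing is asked for, a point or a joint stands for the part that bears it (a point fixed in the world has none). Each returns a list of dicts, best first, with "score" (0 to 1); they miss things now and then, are a little off and sometimes report something else, mostly with a low value. They report only what shows in the picture. A call takes as long as a camera call. They do not tell look-alikes from the thing itself.
- models.regions_of(camera, thing): "pixels" (480x640 bool, what is visible of it) and "location" ([column, row] in pixels, amid what is visible of it).
The state is a dict: "time_s": time; "joints": joint angles; "joint_vel": joint speeds; "effort": joint torques, N m; "tool_pos": TCP position; "eef_rot": TCP orientation; "wrist_force": force on the tool from outside, world axes, zero at the start; "wrist_torque": the same for the moment, N m; "width": finger opening in m.
Only numpy, scipy, OpenCV 4.12 (cv2) and the standard library are available. Lean on these libraries where they do the work, as an engineer would, in place of code of your own. Each camera call takes 0.05 s, during which the arm holds its last target.

## Working session

There is one attempt and no reset: what is moved stays moved. The work goes in short steps, Python scripts to look and compute and a tool call to move; the robot and the scene stay as the last step left them, time stands still between calls to the robot, and variables do not carry over. Pictures are saved under pics/ and viewed, and the job is handed in when it is done.

Besides the shell and the picture viewer there is one more tool, called after "Call:" as name(argument=value, ...), one argument or row to a line, values as JSON. carry_out: Moves the arm, as the interface text tells. Its arguments: {"type":"object","properties":{"travel":{"type":"array","items":{"type":"array","items":{"type":"number"}}},"delta_rot":{"type":"array","items":{"type":"array","items":{"type":"number"}}},"hand":{"type":"array","items":{"type":"number"}},"grip_force":{"type":"number"}},"required":["travel","delta_rot","hand"]}

```bash
ls; mkdir -p pics
python3 - <<'E'
from cell import r, imaging, models
import cv2
for n in ("scene","top"):
    im=imaging.get_image(n); cv2.imwrite(f"pics/{n}0.png",im[:,:,::-1]); print(n,imaging.camera_info(n))
print(r.get_obs())
E
```

```text
pics
scene {'vfov': 47.75709503288273, 'cx': 331.72518749231415, 'cy': 244.67647323802163, 'T': array([[-0.88888481,  0.18478631, -0.41921094,  0.16961576],
       [-0.45808217, -0.37181884,  0.80741035,  0.94819275],
       [-0.00667215,  0.90972785,  0.41515144,  0.42447931],
       [ 0.        ,  0.        ,  0.        ,  1.        ]])}
top {'vfov': 54.34062295402088, 'cx': 320.0167983457828, 'cy': 241.4418587627963, 'T': array([[-0.02290959,  0.98935516, -0.14370637,  0.40838142],
       [-0.99949364, -0.02584114, -0.01856615,  0.25647961],
       [-0.02208205,  0.14320826,  0.9894462 ,  0.90861062],
       [ 0.        ,  0.        ,  0.        ,  1.        ]])}
{'time_s': 0.1, 'joints': array([ 1.11224304,  0.62925426,  0.03846039,  1.51825341, -0.02701099,
        0.99632218, -0.02001297]), 'joint_vel': array([ 0.00088359, -0.00210862, -0.0008601 , -0.00196349,  0.00081454,
        0.00167397, -0.00209084]), 'effort': array([ 1.99855982e-03, -5.64532614e+01,  1.23058219e+00, -1.93971008e+01,
        1.14058345e-02,  5.56226500e-03,  1.83317451e-05]), 'tool_pos': array([ 0.24857667, -0.59996082,  0.21748562]), 'eef_rot': array([[ 3.82704038e-01, -6.73718984e-04,  9.23870752e-01],
       [-9.23869398e-01,  1.58133470e-03,  3.82704631e-01],
       [-1.71878425e-03, -9.99998523e-01, -1.72451772e-05]]), 'wrist_force': array([-0.50187064,  0.64807664, -0.01414749]), 'wrist_torque': array([-0.0247165 , -0.0025972 , -0.01752062]), 'width': 0.08511171632398931}
```

View pics/scene0.png

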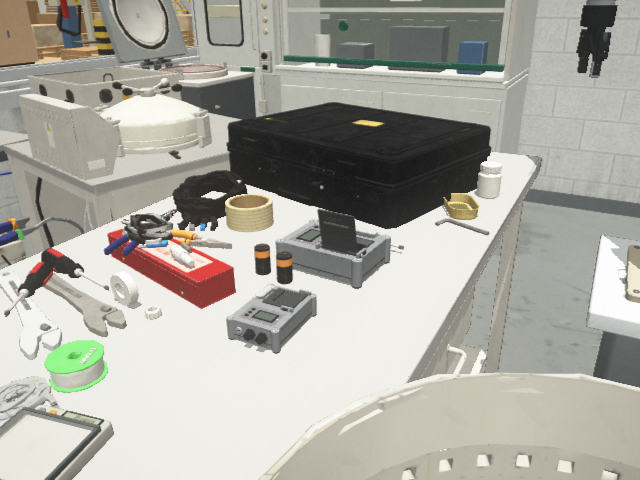

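View pics/top0.png

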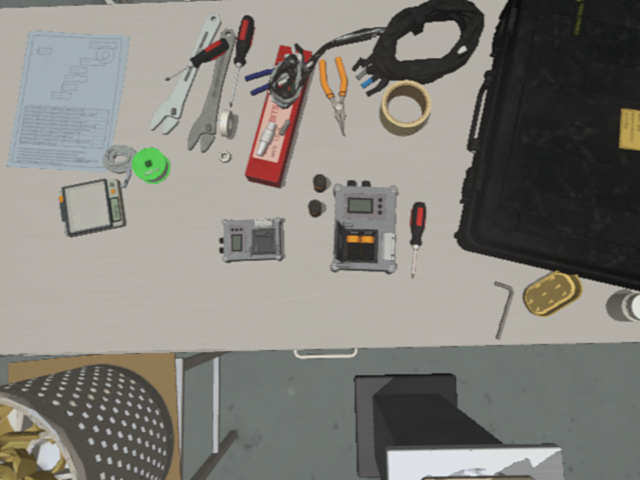

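```bash
cat > h.py <<'E'
import numpy as np,cv2
from cell import r,imaging,models
def cam(n):
    i=imaging.camera_info(n); f=240/np.tan(np.radians(i['vfov']/2)); return f,i['cx'],i['cy'],i['T']
def ray(n,u,v,z):
    f,cx,cy,T=cam(n); d=T[:3,:3]@np.array([(u-cx)/f,-(v-cy)/f,-1]); o=T[:3,3]; return o+d*(z-o[2])/d[2]
def proj(n,p):
    f,cx,cy,T=cam(n); q=T[:3,:3].T@(np.asarray(p)-T[:3,3]); return np.array([cx+f*q[0]/-q[2], cy-f*q[1]/-q[2]])
E
python3 - <<'E'
from h import *
for n,c in (("top",(310,160,430,290)),("scene",(230,190,420,360))):
    im=cv2.imread(f"pics/{n}0.png"); a=im[c[1]:c[3],c[0]:c[2]]; s=min(800/a.shape[1],600/a.shape[0]); print(n,s); cv2.imwrite(f"pics/{n}0c.png",cv2.resize(a,None,fx=s,fy=s,interpolation=cv2.INTER_CUBIC))
for n in ("top","scene"):
  for t in ("logger","cell_door","cell_1","spent_cell_1","driver","lip_edge","door_ridge"):
    for d in models.regions_of(n,t)[:4]:
        m=d["pixels"].astype(np.uint8); ys,xs=np.nonzero(m); print(n,t,round(d["score"],2),np.round(d["location"],1),m.sum(),xs.min(),xs.max(),ys.min(),ys.max(),cv2.minAreaRect(np.c_[xs,ys].astype(np.float32)))
E
```

```text
top 4.615384615384615
scene 3.5294117647058822
top logger 0.59 [362.6 224. ] 4542 331 397 180 273 ((365.01727294921875, 226.29312133789062), (65.06689453125, 91.689453125), 2.1610796451568604)
top logger 0.4 [321.5 185.3] 220 313 327 174 192 ((320.0, 183.0), (18.0, 14.0), 90.0)
top logger 0.39 [341.6 242.9] 341 335 344 222 261 ((339.5, 241.5), (39.0, 9.0), 90.0)
top cell_door 0.93 [341.8 244.6] 348 334 344 221 262 ((338.9400939941406, 241.4976043701172), (9.672266006469727, 40.807369232177734), 2.2906100749969482)
top cell_door 0.87 [264.1 241.6] 603 252 275 228 255 ((263.5661926269531, 241.69076538085938), (26.51466941833496, 23.35287857055664), 86.8201675415039)
top cell_door 0.36 [351.2 243.8] 340 347 360 233 259 ((353.5, 246.0), (26.0, 13.0), 90.0)
top cell_1 0.66 [367.  248.9] 311 360 373 235 260 ((366.5, 247.5), (25.0, 13.0), 90.0)
top cell_1 0.63 [350.6 244.4] 356 347 360 233 259 ((353.5, 246.0), (26.0, 13.0), 90.0)
top spent_cell_1 0.59 [320.7 183.8] 230 313 326 173 192 ((319.5, 182.5), (19.0, 13.0), 90.0)
top spent_cell_1 0.48 [313.7 209.4] 212 308 321 200 217 ((314.5, 208.5
[... 2055 characters left out ...]
397.7 247.3] 40 393 403 244 249 ((397.94232177734375, 246.28846740722656), (10.590271949768066, 4.118439197540283), 11.309932708740234)
scene lip_edge 0.69 [271.5 318.6] 4046 226 316 283 352 ((270.7500915527344, 315.25701904296875), (61.70138931274414, 90.81935119628906), 44.19307327270508)
scene lip_edge 0.58 [336.8 250. ] 5481 276 390 209 288 ((333.83697509765625, 245.3404541015625), (113.39338684082031, 67.66201782226562), 17.818889617919922)
scene door_ridge 0.87 [283.5 296.9] 528 263 305 288 306 ((283.9706115722656, 298.1176452636719), (39.29076385498047, 18.675243377685547), 14.03624439239502)
scene door_ridge 0.62 [341.7 229.6] 1399 318 356 210 255 ((337.0, 232.5), (45.0, 38.0), 90.0)
```

View pics/top0c.png

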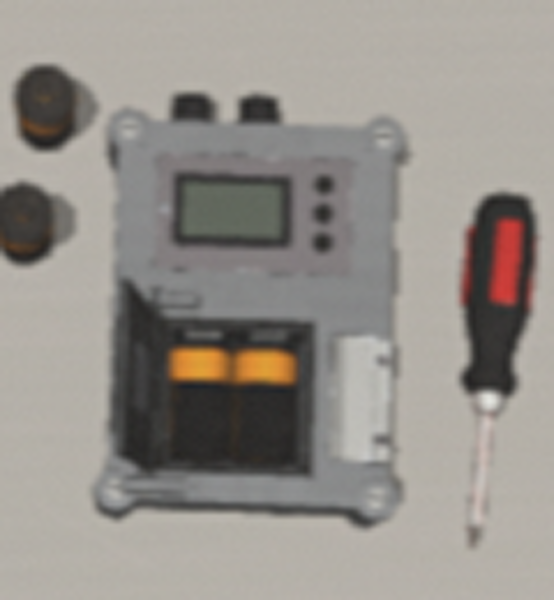

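View pics/scene0c.png

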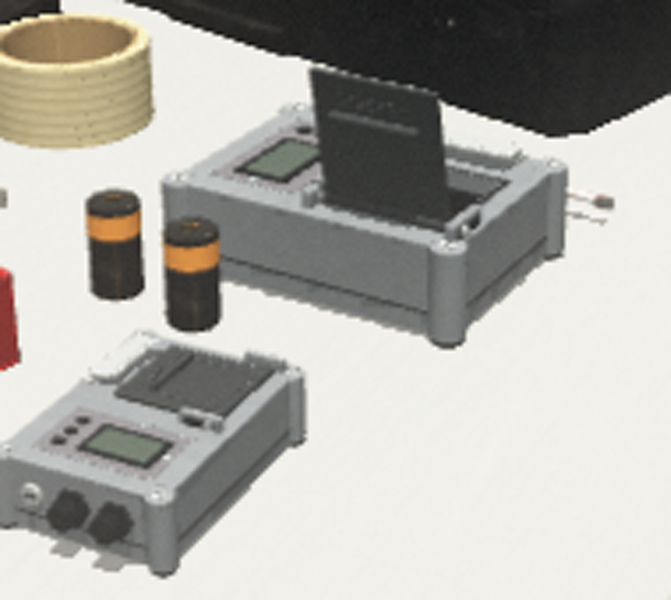

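Run:
```python
from h import *
from scipy.optimize import least_squares
s=4.61538
def px(u,v): return (310+(u+.5)/s-.5,160+(v+.5)/s-.5)
P=[ray("top",*px(*c),.048)[:2] for c in ((131,130),(383,135),(115,490),(376,495),(313,322),(310,472))]
P=np.array(P);print(P.round(4))
def L(p,a,b):
    return np.array([(-a,4e-3+b),(a,4e-3+b),(-a,4e-3-b),(a,4e-3-b),(.023,-.003),(.023,-.059)])
def f(q):
    c,s_=np.cos(q[2]),np.sin(q[2]); R=np.array([[c,-s_],[s_,c]])
    return ((R@L(None,q[3],q[4]).T).T+q[:2]-P).ravel()
o=least_squares(f,[P[:,0].mean(),P[:,1].mean(),-1.57,.055,.075]); print(o.x, (o.fun.reshape(-1,2)*1e3).round(1))
q=o.x
def W(p):
    c,s_=np.cos(q[2]),np.sin(q[2]); return np.array([q[0]+c*p[0]-s_*p[1],q[1]+s_*p[0]+c*p[1],p[2]])
# overlay both
for n,c,sc in (("top",(310,160,430,290),4.61),("scene",(230,190,420,360),3.53)):
    im=cv2.imread(f"pics/{n}0.png")[c[1]:c[3],c[0]:c[2]]; im=cv2.resize(im,None,fx=sc,fy=sc,interpolation=cv2.INTER_CUBIC)
    def poly(pts,col):
        a=np.array([(proj(n,W(p))-np.array(c[:2])+.5)*sc for p in pts]); cv2.polylines(im,[np.round(a).astype(int)],True,col,1)
    for z,col in ((.048,(0,255,0)),(0,(255,0,0))): poly([(x,y,z) for x,y in ((-.061,-.079),(.061,-.079),(.061,.087),(-.061,.087))],col)
    poly([(x,y,.048) for x,y in ((-.032,-.059),(.023,-.059),(.023,-.003),(-.032,-.003))],(0,255,255))
    poly([(.0315,-.056,.056),(.0315,-.006,.056)],(255,0,255))
    for th,col in ((1.65,(0,0,255)),(1.85,(0,128,255)),(2.05,(255,128,255))):
        for sl in (0,):
            h=np.array([-.042+sl,0,.051]); 
            e=lambda d,y:(h[0]+d*np.cos(th),y,h[2]+d*np.sin(th))
            poly([e(0,-.064),e(.07,-.064),e(.07,.002),e(0,.002)],col)
    cv2.imwrite(f"pics/{n}fit.png",im)
for n,p in (("hinge",(-.042,-.031,.051)),("lip",(.0315,-.031,.056))): print(n,W(p).round(4))
for u,v in ((320,183),(314.5,208.5)): print("spent",ray("top",u,v-2,.05))
```

```text
[[0.6349 0.2363]
 [0.6299 0.1336]
 [0.4873 0.2469]
 [0.4827 0.143 ]
 [0.5533 0.1652]
 [0.4926 0.1689]]
[ 0.55489112  0.18953182 -1.62843137  0.05170505  0.07386084] [[ 0.7  0.4]
 [-0.3 -0.2]
 [ 0.8 -1.7]
 [-0.6 -1.1]
 [-2.7  1.5]
 [ 2.1  1.1]]
hinge [0.5264 0.2332 0.051 ]
lip [0.5221 0.1599 0.056 ]
spent [0.64855678 0.26997578 0.05      ]
spent [0.599595   0.28142456 0.05      ]
```

View pics/topfit.png

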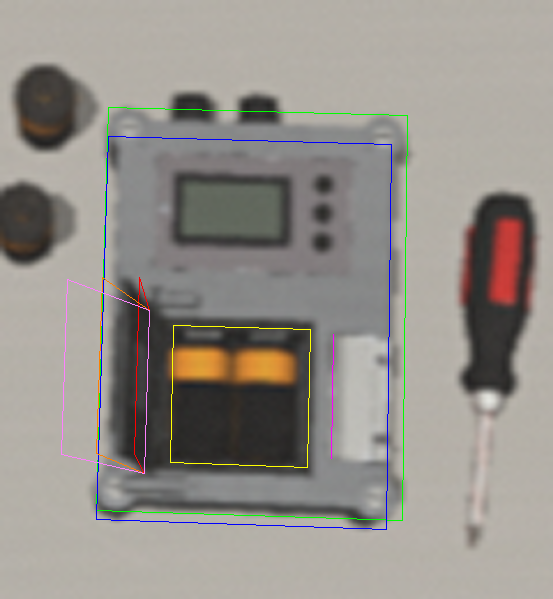

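View pics/scenefit.png

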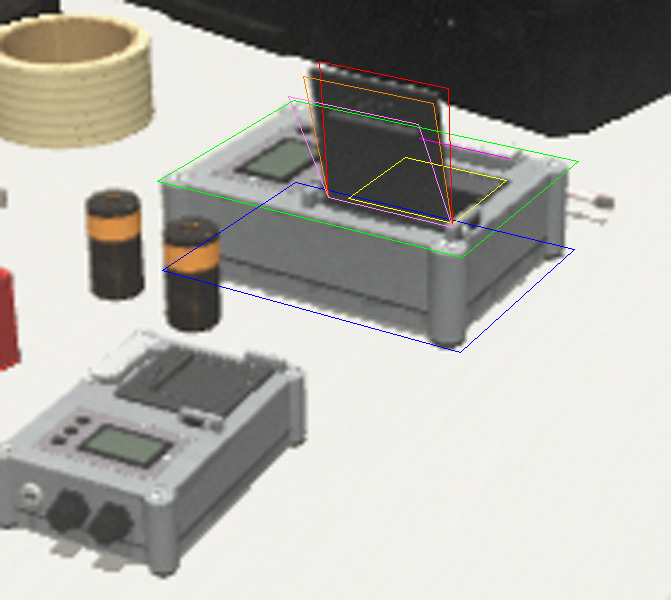

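Run:
```python
import cv2
im=cv2.imread("pics/top0.png")
for k,c in (("a",(328,178,402,232)),("b",(328,220,402,275))):
    a=im[c[1]:c[3],c[0]:c[2]]; cv2.imwrite(f"pics/z{k}.png",cv2.resize(a,None,fx=10,fy=10,interpolation=cv2.INTER_CUBIC))
im=cv2.imread("pics/scene0.png"); c=(272,205,394,292)
cv2.imwrite("pics/zs.png",cv2.resize(im[c[1]:c[3],c[0]:c[2]],None,fx=6.5,fy=6.5,interpolation=cv2.INTER_CUBIC))
```

```text
(no output)
```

View pics/za.png

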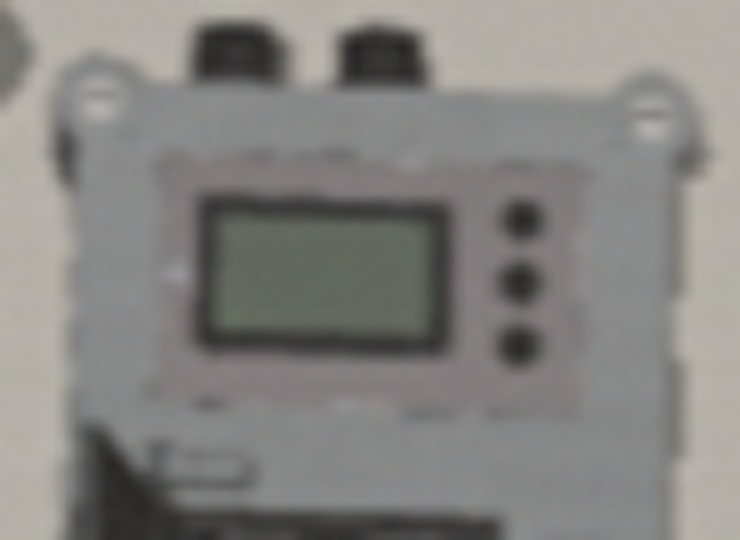

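View pics/zb.png

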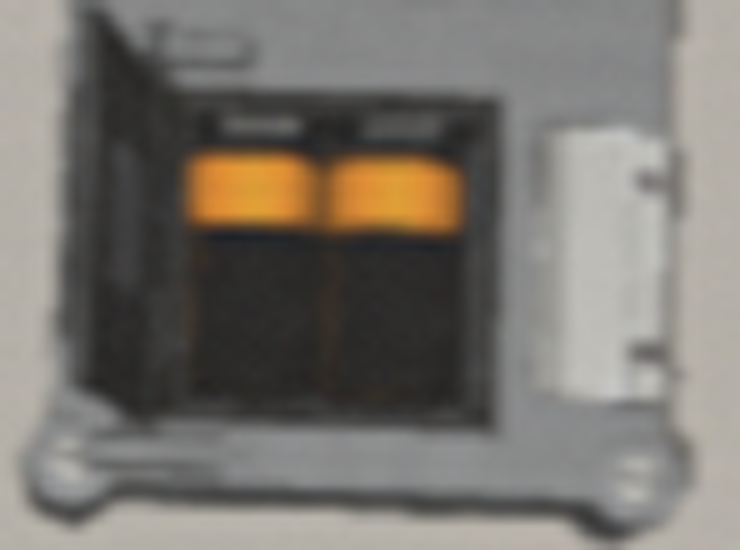

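View pics/zs.png

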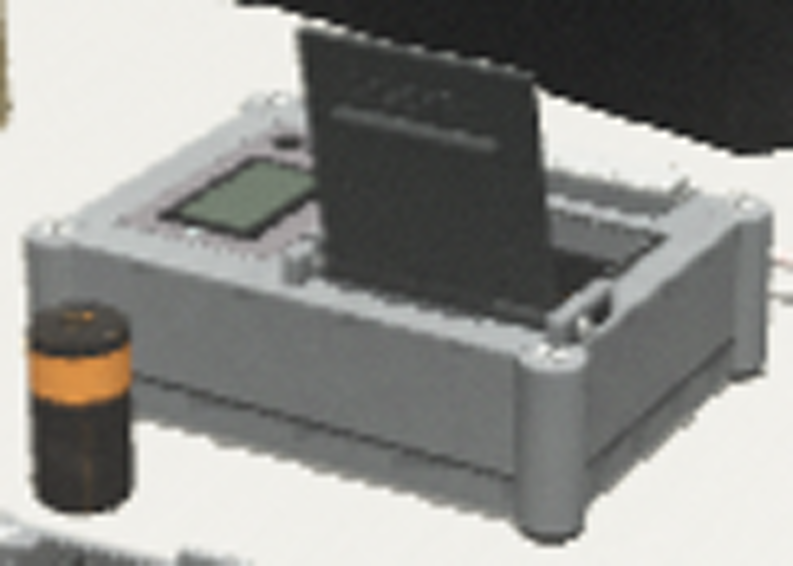

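```bash
cat > fit.py <<'E'
from h import *
from scipy.optimize import least_squares
za=lambda u,v:(328+(u+.5)/10-.5,178+(v+.5)/10-.5)
zb=lambda u,v:(328+(u+.5)/10-.5,220+(v+.5)/10-.5)
zs=lambda u,v:(272+(u+.5)/6.5-.5,205+(v+.5)/6.5-.5)
def door(th,sl,d,y,n):
    return np.array([-.042+sl+d*np.cos(th)-n*np.sin(th),y,.051+d*np.sin(th)+n*np.cos(th)])
def feats(q):
    x,y,yaw,a,b,th,zs_=q[:7]
    F=[]
    S=lambda i,j:np.array([i*a,.004+j*b,zs_])
    D=lambda d,yy,n=0:door(th,.001,d,yy,n)
    F+=[("top",za(100,98),S(-1,1),1),("top",za(652,115),S(1,1),1),("top",zb(65,465),S(-1,-1),1),("top",zb(635,480),S(1,-1),1)]
    F+=[("top",zb(500,98),np.array([.023,-.003,.048]),1.5),("top",zb(493,428),np.array([.023,-.059,.048]),1.5)]
    F+=[("top",zb(543,260),np.array([.0315,-.031,.056]),1.5)]
    F+=[("top",zb(90,20),D(.07,.002),1.5),("top",zb(75,385),D(.07,-.064),1.5)]
    F+=[("scene",zs(552,352),S(-1,-1),1),("scene",zs(57,228),S(-1,1),1),("scene",zs(748,203),S(1,-1),1),("scene",zs(275,100),S(1,1),1)]
    F+=[("scene",zs(298,30),D(.07,.002),1),("scene",zs(535,78),D(.07,-.064),1),("scene",zs(333,110),D(.05,-.008,.0055),1.5),("scene",zs(495,148),D(.05,-.054,.0055),1.5)]
    return F
def Wq(q,p):
    c,s=np.cos(q[2]),np.sin(q[2]); return np.array([q[0]+c*p[0]-s*p[1],q[1]+s*p[0]+c*p[1],p[2]])
def res(q,raw=False):
    off={"top":q[7:10],"scene":q[10:13]}; rr=[];
    for n,px,p,s in feats(q):
        rr.append((proj(n,Wq(q,p)+off[n])-px)/(1 if raw else s))
    if raw: return rr
    return np.r_[np.ravel(rr),q[7:13]/.0015,(q[6]-.049)/.001]
o=least_squares(res,np.r_[.555,.19,-1.6,.052,.074,1.7,.049,np.zeros(6)])
np.save("q.npy",o.x)
if __name__=="__main__":
    print(o.x.round(4))
    for (n,px,p,s),e in zip(feats(o.x),res(o.x,True)): print(n,np.round(p*1e3),e.round(1))
    J=np.linalg.inv(o.jac.T@o.jac); print("sd",np.sqrt(np.diag(J))[:6])
    for n,p in (("hinge",(-.042,-.031,.051)),("lip",(.0315,-.031,.056)),("edge",door(o.x[5],0.001,.07,-.031,0))): print(n,Wq(o.x,p).round(4))
E
python3 fit.py
```

```text
[ 5.5470e-01  1.9040e-01 -1.6343e+00  5.2500e-02  7.4300e-02  1.7401e+00
  4.9000e-02 -4.0000e-04 -3.0000e-04 -0.0000e+00  4.0000e-04  3.0000e-04
 -2.0000e-04]
top [-52.  78.  49.] [-0.2 -0.1]
top [52. 78. 49.] [0.4 0.1]
top [-52. -70.  49.] [ 0.5 -0.4]
top [ 52. -70.  49.] [0.6 0.3]
top [23. -3. 48.] [-1.2  1.9]
top [ 23. -59.  48.] [-1.2 -1.2]
top [ 32. -31.  56.] [-0.8  0.2]
top [-53.   2. 120.] [-0.3 -1.7]
top [-53. -64. 120.] [-0.2  0.1]
scene [-52. -70.  49.] [0.7 0.1]
scene [-52.  78.  49.] [0.2 0. ]
scene [ 52. -70.  49.] [-0.5  0. ]
scene [52. 78. 49.] [-0.1 -0.2]
scene [-53.   2. 120.] [ 0.1 -0.5]
scene [-53. -64. 120.] [ 0.2 -0.3]
scene [-55.  -8.  99.] [-0.4  0.8]
scene [-55. -54.  99.] [-0.1  0.6]
sd [0.00127591 0.00153681 0.00741166 0.00078455 0.00069676 0.02109815]
hinge [0.5264 0.2343 0.051 ]
lip [0.5217 0.1609 0.056 ]
edge [0.5271 0.245  0.12  ]
```

Candidates in the top picture: a large logger at (365,228) with an open door, and a small logger at (252,240) with its door shut. The large one matches the description, and the crop shows its cells and open door. The door look-alike is on the small logger at (264,241). There is a dark screwdriver at (418,239), and the spent cells are at (320,183) and (314,208).

The joint fit agrees in both views. The door is at about 1.74 rad and the hinge is at (0.526, 0.234). I'll move with the gripper shut.

Call:
carry_out(
  travel=[
    [17, 33, 8],
    [34, 66, 17],
    [51, 99, 25],
    [68, 132, 33],
    [86, 165, 42],
    [103, 198, 50],
    [120, 231, 58],
    [137, 264, 66],
    [154, 297, 75],
    [171, 330, 83],
  ],
  delta_rot=[
    [0, 0, 0.05],
    [0, 0, 0.1],
    [0, 0, 0.15],
    [0, 0, 0.2],
    [0, 0, 0.25],
    [0, 0, 0.3],
    [0, 0, 0.35],
    [0, 0, 0.4],
    [0, 0, 0.45],
    [0, 0, 0.5],
  ],
  hand=[0, 0, 0, 0, 0, 0, 0, 0, 0, 0],
)

```text
time_s: 1.63
tool_pos: [0.4204, -0.2689, 0.3022]
eef_rot: [[0.78, 0.001, 0.625], [-0.625, -0.001, 0.78], [0.001, -1.0, -0.0]]
wrist_force: [1.1, 0.1, 0.7]
width: 0.0003
```

Call:
carry_out(
  travel=[
    [8, 37, 0],
    [16, 74, 0],
    [24, 111, 0],
    [32, 148, 0],
    [40, 185, 0],
    [48, 222, 0],
    [56, 259, 0],
    [64, 296, 0],
    [72, 333, 0],
    [80, 370, 0],
  ],
  delta_rot=[
    [0, 0, 0.06],
    [0, 0, 0.12],
    [0, 0, 0.18],
    [0, 0, 0.24],
    [0, 0, 0.3],
    [0, 0, 0.36],
    [0, 0, 0.42],
    [0, 0, 0.48],
    [0, 0, 0.55],
    [0, 0, 0.615],
  ],
  hand=[0, 0, 0, 0, 0, 0, 0, 0, 0, 0],
)

```text
time_s: 2.47
tool_pos: [0.5, 0.1012, 0.3017]
eef_rot: [[0.998, 0.001, 0.06], [-0.06, -0.0, 0.998], [0.001, -1.0, -0.0]]
wrist_force: [0.9, -1.2, -0.9]
width: -0.0005
```

Call:
carry_out(
  travel=[
    [4, 27, 0],
    [8, 54, 0],
    [12, 81, 0],
    [16, 108, 0],
    [20, 135, -20],
    [24, 162, -50],
    [28, 180, -80],
    [30, 189, -102],
    [30, 189, -102],
    [30, 189, -102],
  ],
  delta_rot=[
    [0, 0, 0],
    [0, 0, 0],
    [0, 0, 0],
    [0, 0, 0],
    [0, 0, 0],
    [0, 0, 0],
    [0, 0, 0],
    [0, 0, 0],
    [0, 0, 0],
    [0, 0, 0],
  ],
  hand=[0, 0, 0, 0, 0, 0, 0, 0, 0, 0],
)

```text
time_s: 3.3
tool_pos: [0.5292, 0.2881, 0.1985]
eef_rot: [[0.998, -0.002, 0.062], [-0.062, -0.002, 0.998], [-0.002, -1.0, -0.002]]
wrist_force: [0.6, -0.6, 1.0]
width: 0.0002
```

```bash
cat > pic.py <<'E'
import sys
from h import *
tag=sys.argv[1]
for n,c,s in (("top",(300,150,440,290),4.2),("scene",(240,150,400,300),4)):
    im=imaging.get_image(n)[:,:,::-1]
    cv2.imwrite(f"pics/{n}{tag}.png",cv2.resize(np.ascontiguousarray(im[c[1]:c[3],c[0]:c[2]]),None,fx=s,fy=s,interpolation=cv2.INTER_CUBIC))
o=r.get_obs(); p=o["tool_pos"]; print(o["time_s"],p.round(4),o["wrist_force"].round(2),o["joints"].round(2))
t=p-[0,0,.017]
for n,c,s in (("top",(300,150),4.2),("scene",(240,150),4)): print(n,"tip at crop",((proj(n,t)-c+.5)*s).round(0))
q=np.load("q.npy"); c_,s_=np.cos(q[2]),np.sin(q[2]); d=t[:2]-q[:2]
print("tip logger mm",1e3*np.array([c_*d[0]+s_*d[1],-s_*d[0]+c_*d[1],t[2]]).round(4))
E
python3 pic.py 1
```

```text
3.4 [0.5309 0.2878 0.2009] [ 0.15 -0.23 -0.04] [-0.29  0.6  -0.4   1.67  0.28  0.93 -0.87]
top tip at crop [ 38. 342.]
scene tip at crop [322. 122.]
tip logger mm [-95.7 -29.9 183.9]
```

View pics/scene1.png

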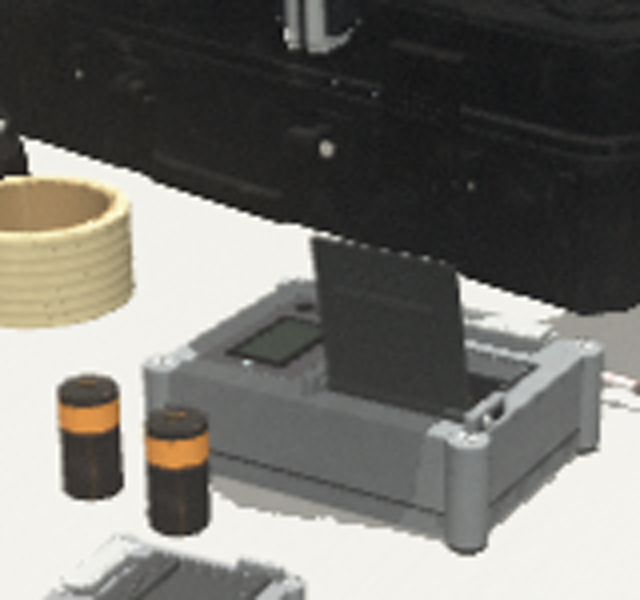

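View pics/top1.png

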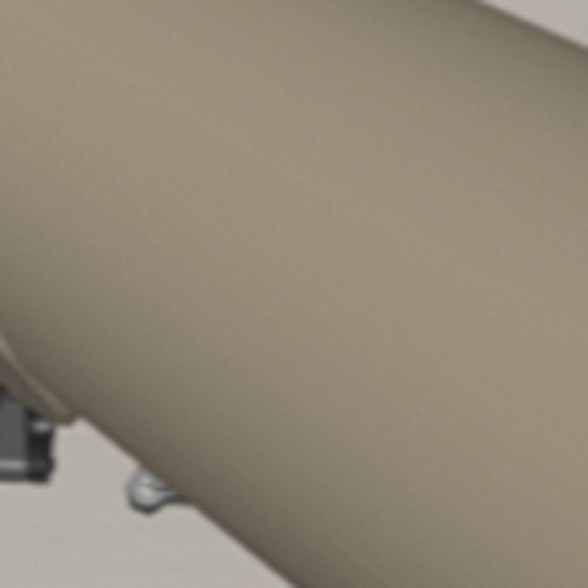

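Call:
carry_out(
  travel=[
    [-1, 1, -15],
    [-1, 2, -30],
    [-1, 2, -45],
    [-1, 2, -60],
    [-1, 2, -72],
    [-1, 2, -82],
    [-1, 2, -82],
    [-1, 2, -82],
    [-1, 2, -82],
    [-1, 2, -82],
  ],
  delta_rot=[
    [0, 0, 0],
    [0, 0, 0],
    [0, 0, 0],
    [0, 0, 0],
    [0, 0, 0],
    [0, 0, 0],
    [0, 0, 0],
    [0, 0, 0],
    [0, 0, 0],
    [0, 0, 0],
  ],
  hand=[0, 0, 0, 0, 0, 0, 0, 0, 0, 0],
)

```text
time_s: 4.23
tool_pos: [0.5295, 0.2909, 0.1183]
eef_rot: [[0.998, 0.002, 0.063], [-0.063, 0.001, 0.998], [0.002, -1.0, 0.001]]
wrist_force: [0.1, 0.7, 1.0]
width: 0.0001
```

```bash
python3 pic.py 2; python3 -c "
import cv2,numpy as np
im=cv2.imread('pics/scene2.png');cv2.imwrite('pics/scene2g.png',(255*(im/255.)**.45).astype(np.uint8))"
```

```text
4.3333 [0.5293 0.2908 0.1181] [ 0.32 -0.45 -0.06] [-0.33  0.71 -0.36  1.74  0.34  0.76 -0.92]
top tip at crop [ 40. 379.]
scene tip at crop [325. 336.]
tip logger mm [-98.6 -31.7 101.1]
```

View pics/scene2g.png

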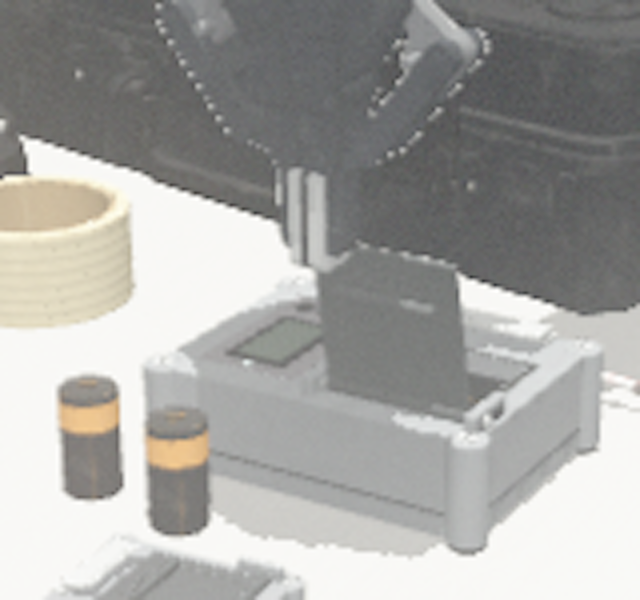

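Run:
```python
import cv2,numpy as np
a=[]
for n in ("scene1","scene2"):
    im=cv2.imread(f'pics/{n}.png')[140:440,240:500].astype(float); a.append(np.clip((im-15)*4,0,255).astype(np.uint8))
cv2.imwrite('pics/s12.png',cv2.resize(np.hstack(a),None,fx=1.5,fy=1.5))
from h import *
for z in (.1,.117,.17,.25,.35): print(z,((proj("scene",[.529,.291,z])-[240,150]+.5)*4).round(),((proj("top",[.529,.291,z])-[300,150]+.5)*4.2).round())
```

```text
0.1 [326. 339.] [ 40. 380.]
0.117 [325. 297.] [ 38. 374.]
0.17 [323. 162.] [ 31. 353.]
0.25 [319. -57.] [ 20. 315.]
0.35 [ 314. -359.] [  0. 254.]
```

View pics/s12.png

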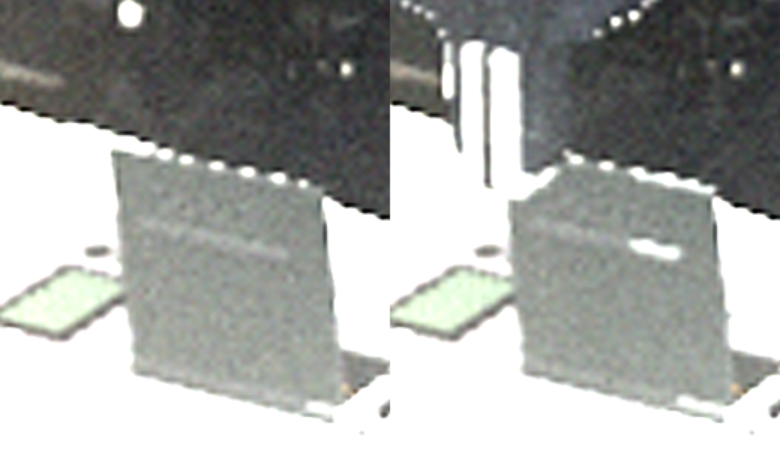

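View pics/top2.png

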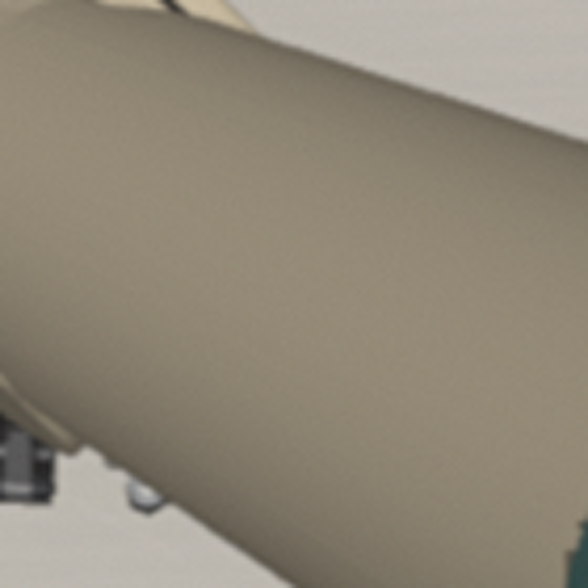

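Run:
```python
from h import *
for z in (.2005,.2135,.2175,.25,.28): print(z,proj("scene",[.2486,-.6,z]).round(1))
im=cv2.imread("pics/scene0.png")[0:110,540:640]; cv2.imwrite("pics/g0.png",cv2.resize(im,None,fx=5.4,fy=5.4,interpolation=cv2.INTER_CUBIC))
```

```text
0.2005 [584.1  92.4]
0.2135 [585.   87.1]
0.2175 [585.3  85.5]
0.25 [587.7  72.1]
0.28 [590.   59.5]
```

View pics/g0.png

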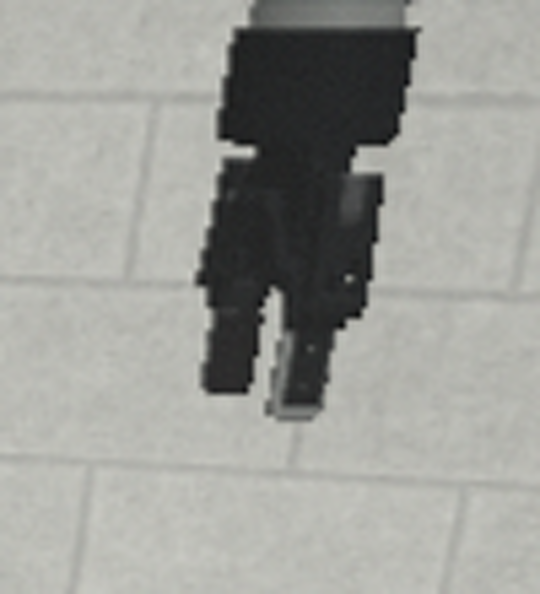

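Run:
```python
from h import *
# triangulate: screws pairs
za=lambda u,v:(328+(u+.5)/10-.5,178+(v+.5)/10-.5)
zb=lambda u,v:(328+(u+.5)/10-.5,220+(v+.5)/10-.5)
zs=lambda u,v:(272+(u+.5)/6.5-.5,205+(v+.5)/6.5-.5)
def tri(pt,ps):
    A=[];b=[]
    for n,p in (("top",pt),("scene",ps)):
        o=ray(n,*p,0); c=cam(n)[3][:3,3]; d=(o-c)/np.linalg.norm(o-c); M=np.eye(3)-np.outer(d,d); A.append(M); b.append(M@c)
    return np.linalg.lstsq(np.vstack(A),np.hstack(b),rcond=None)[0]
for a,b in ((za(100,98),zs(57,228)),(za(652,115),zs(275,100)),(zb(65,465),zs(552,352)),(zb(635,480),zs(748,203))): print(tri(a,b).round(4))
print("base corner/spent bottoms", ray("scene",272+83/6.5,205+510/6.5,0), ray("top",314.5,214,0))
```

```text
[0.6364 0.2375 0.0484]
[0.6295 0.1334 0.0485]
[0.4879 0.2483 0.0493]
[0.481  0.1431 0.0491]
base corner/spent bottoms [0.59703618 0.29231416 0.        ] [0.59555475 0.28319936 0.        ]
```

The scene picture puts the tip at about z 0.135, against 0.101 expected from the stated TCP offset. I'll lower it to a height that is safe under either figure and check again.

Call:
carry_out(
  travel=[
    [0, 0, -5],
    [0, 0, -10],
    [0, 0, -15],
    [0, 0, -20],
    [0, 0, -25],
    [0, 0, -30],
    [0, 0, -30],
    [0, 0, -30],
    [0, 0, -30],
    [0, 0, -30],
  ],
  delta_rot=[
    [0, 0, 0],
    [0, 0, 0],
    [0, 0, 0],
    [0, 0, 0],
    [0, 0, 0],
    [0, 0, 0],
    [0, 0, 0],
    [0, 0, 0],
    [0, 0, 0],
    [0, 0, 0],
  ],
  hand=[0, 0, 0, 0, 0, 0, 0, 0, 0, 0],
)

```text
time_s: 5.17
tool_pos: [0.529, 0.2907, 0.0875]
eef_rot: [[0.998, 0.0, 0.063], [-0.063, 0.0, 0.998], [0.0, -1.0, 0.0]]
wrist_force: [0.1, -0.0, -0.7]
width: 0.0
```

```bash
python3 pic.py 3
python3 - <<'E'
import cv2,numpy as np
im=cv2.imread('pics/scene3.png').astype(float)
cv2.imwrite('pics/scene3g.png',np.clip((im-15)*3,0,255).astype(np.uint8))
E
```

```text
5.2667 [0.5291 0.2906 0.0876] [-0.17 -0.03 -0.08] [-0.34  0.75 -0.34  1.76  0.36  0.7  -0.94]
top tip at crop [ 44. 390.]
scene tip at crop [327. 409.]
tip logger mm [-98.4 -31.9  70.6]
```

View pics/scene3g.png

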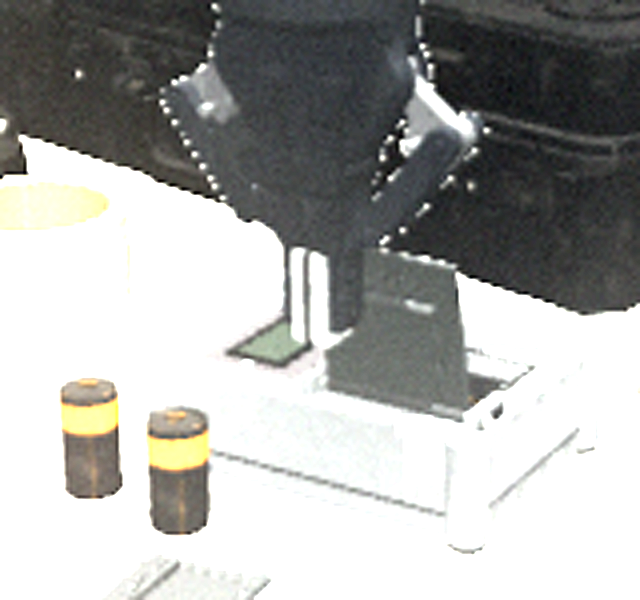

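Run:
```python
from h import *
f,cx,cy,T=cam("scene")
def yplane(u,v,y):
    d=T[:3,:3]@np.array([(u-cx)/f,-(v-cy)/f,-1]); o=T[:3,3]; return o+d*(y-o[1])/d[1]
for (a,b) in ((327,272),(325,262),(330,278)):
    print(yplane(240+a/4-.5,150+b/4-.5,.302).round(4))
im=cv2.imread('pics/scene3.png')[200:430,250:420]; cv2.imwrite('pics/s3z.png',cv2.resize(im,None,fx=3.4,fy=2.6*1.3,interpolation=cv2.INTER_CUBIC)[:600])
```

```text
[0.522  0.302  0.1324]
[0.5228 0.302  0.1361]
[0.5208 0.302  0.1302]
```

View pics/s3z.png

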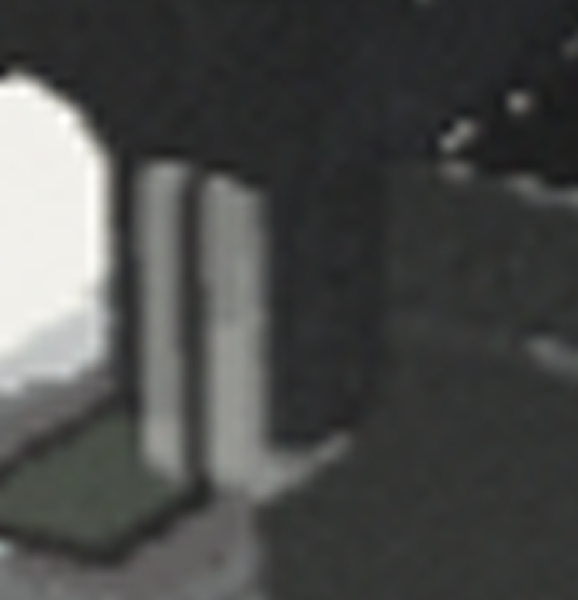

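Run:
```python
from h import *
im=imaging.get_image("top")[:,:,::-1]; cv2.imwrite("pics/t3.png",cv2.resize(np.ascontiguousarray(im[200:320,260:380]),None,fx=5,fy=5,interpolation=cv2.INTER_CUBIC))
im=imaging.get_image("scene")[:,:,::-1]; cv2.imwrite("pics/s3.png",cv2.resize(np.ascontiguousarray(im[60:260,240:400]).astype(np.uint8),None,fx=3,fy=3,interpolation=cv2.INTER_CUBIC))
```

```text
(no output)
```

View pics/t3.png

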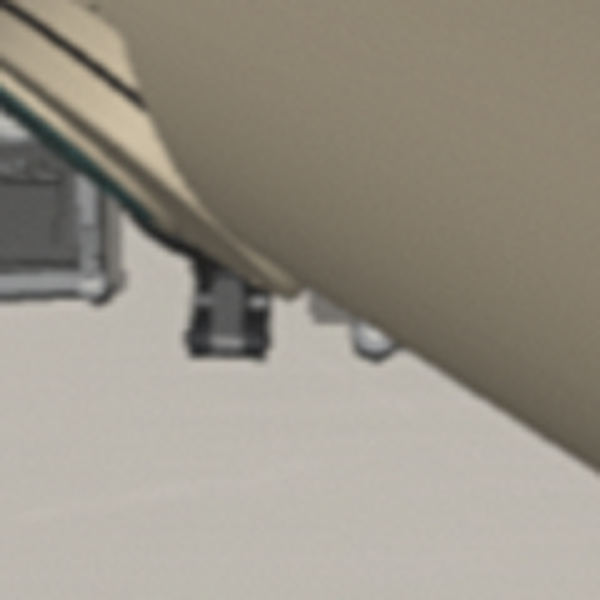

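View pics/s3.png

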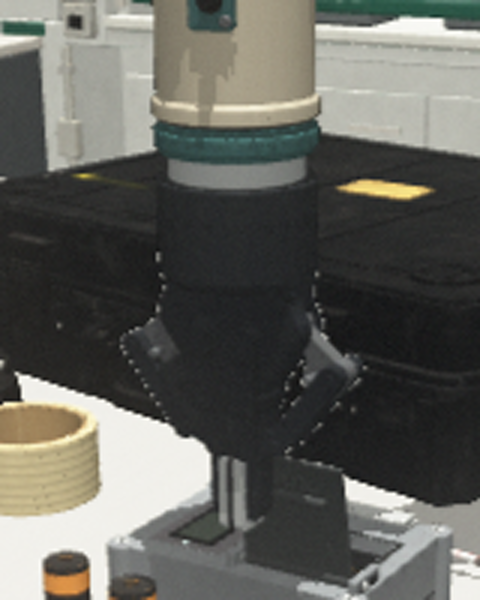

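Run:
```python
from h import *
def tri(pt,ps):
    A=[];b=[]
    for n,p in (("top",pt),("scene",ps)):
        o=ray(n,*p,0); c=cam(n)[3][:3,3]; d=(o-c)/np.linalg.norm(o-c); M=np.eye(3)-np.outer(d,d); A.append(M); b.append(M@c)
    x,res,_,_=np.linalg.lstsq(np.vstack(A),np.hstack(b),rcond=None); return x.round(4),res**.5
print(tri((305.6,270),(357.3,181.7)),tri((305.6,270.5),(359,180)))
```

```text
(array([0.4689, 0.2932, 0.1918]), array([0.00023811])) (array([0.4673, 0.2928, 0.1945]), array([0.00072778]))
```

The lateral position checks out: the knuckle triangulates to y 0.293. The real fingertip ends about 14 mm above the reported TCP height. I'll work from that and confirm by touch.

Call:
carry_out(
  travel=[
    [0, 0, -4],
    [0, 0, -8],
    [0, 0, -11],
    [-0.4, -7, -11],
    [-0.9, -14, -11],
    [-1.3, -21, -11],
    [-1.8, -28, -11],
    [-2.2, -35, -11],
    [-2.6, -41, -11],
    [-2.9, -46, -11],
  ],
  delta_rot=[
    [0, 0, 0],
    [0, 0, 0],
    [0, 0, 0],
    [0, 0, 0],
    [0, 0, 0],
    [0, 0, 0],
    [0, 0, 0],
    [0, 0, 0],
    [0, 0, 0],
    [0, 0, 0],
  ],
  hand=[0, 0, 0, 0, 0, 0, 0, 0, 0, 0],
)

```text
time_s: 6.2
tool_pos: [0.5261, 0.2436, 0.0766]
eef_rot: [[0.998, 0.0, 0.064], [-0.064, 0.0, 0.998], [0.0, -1.0, 0.0]]
wrist_force: [1.0, 0.6, 0.9]
width: 0.0002
```

```bash
cat > g.py <<'E'
import sys,cv2,numpy as np
im=cv2.imread(f'pics/scene{sys.argv[1]}.png')
a=im[180:460,130:560].astype(float)
cv2.imwrite(f'pics/sg{sys.argv[1]}.png',cv2.resize((255*np.clip((a-8)/220,0,1)**.5).astype(np.uint8),None,fx=1.8,fy=1.8))
E
python3 pic.py 4; python3 g.py 4
```

```text
6.3 [0.5261 0.243  0.0764] [0.28 0.39 0.25] [-0.27  0.74 -0.33  1.83  0.38  0.64 -0.9 ]
top tip at crop [154. 397.]
scene tip at crop [390. 391.]
tip logger mm [-50.7 -31.9  59.4]
```

View pics/sg4.png

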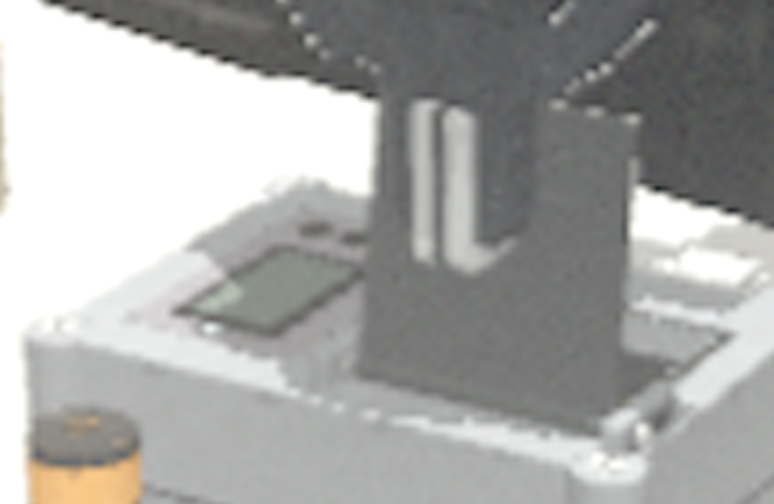

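Call:
carry_out(
  travel=[
    [-0.2, -3.6, -1.7],
    [-0.5, -8.2, -2.5],
    [-0.8, -12.6, -3.9],
    [-1.1, -16.8, -5.8],
    [-1.3, -20.8, -8.3],
    [-1.5, -24.4, -11.2],
    [-1.7, -27.7, -14.5],
    [-1.9, -30.5, -18.2],
    [-2.1, -32.9, -22.1],
    [-2.2, -34.7, -26.4],
  ],
  delta_rot=[
    [0, 0, 0],
    [0, 0, 0],
    [0, 0, 0],
    [0, 0, 0],
    [0, 0, 0],
    [0, 0, 0],
    [0, 0, 0],
    [0, 0, 0],
    [0, 0, 0],
    [0, 0, 0],
  ],
  hand=[0, 0, 0, 0, 0, 0, 0, 0, 0, 0],
)

```text
time_s: 7.13
tool_pos: [0.5238, 0.2092, 0.0495]
eef_rot: [[0.998, 0.0, 0.063], [-0.063, -0.0, 0.998], [0.0, -1.0, -0.0]]
wrist_force: [-0.4, -0.8, 2.0]
width: 0.0001
```

```bash
python3 pic.py 5; python3 g.py 5
```

```text
7.2333 [0.5234 0.2091 0.0491] [ 0.17 -0.02  0.94] [-0.23  0.76 -0.31  1.89  0.41  0.56 -0.88]
top tip at crop [229. 409.]
scene tip at crop [433. 421.]
tip logger mm [-16.7 -32.4  32.1]
```

View pics/sg5.png

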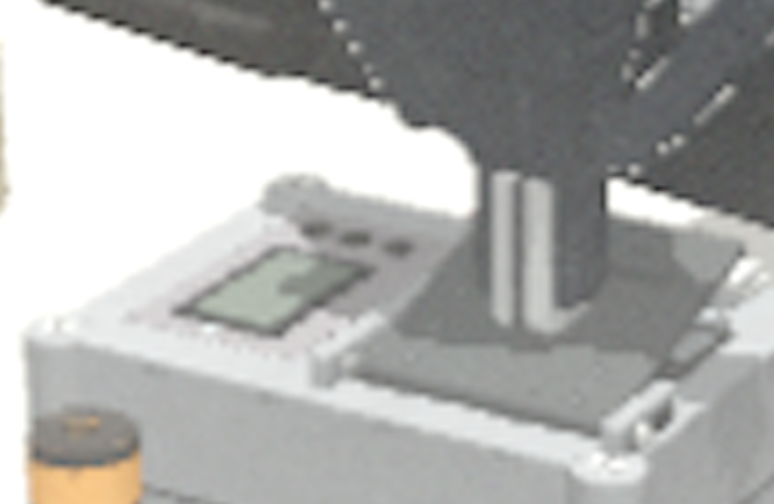

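Call:
carry_out(
  travel=[
    [0, -0.5, -2],
    [0, -0.9, -4],
    [0, -1.3, -6],
    [-0.1, -1.7, -7.5],
    [-0.1, -2, -9],
    [-0.1, -2.1, -10],
    [-0.1, -2.2, -11],
    [-0.1, -2.2, -11.5],
    [-0.1, -2.2, -11.5],
    [-0.1, -2.2, -11.5],
  ],
  delta_rot=[
    [0, 0, 0],
    [0, 0, 0],
    [0, 0, 0],
    [0, 0, 0],
    [0, 0, 0],
    [0, 0, 0],
    [0, 0, 0],
    [0, 0, 0],
    [0, 0, 0],
    [0, 0, 0],
  ],
  hand=[0, 0, 0, 0, 0, 0, 0, 0, 0, 0],
)

```text
time_s: 8.07
tool_pos: [0.5236, 0.2079, 0.0387]
eef_rot: [[0.998, 0.0, 0.063], [-0.063, 0.0, 0.998], [0.0, -1.0, 0.0]]
wrist_force: [-1.0, -1.1, 4.6]
width: -0.0004
```

```bash
python3 pic.py 6; python3 g.py 6
```

```text
8.1667 [0.5236 0.2079 0.0387] [-2.25  0.11  5.81] [-0.23  0.78 -0.3   1.89  0.42  0.53 -0.89]
top tip at crop [230. 412.]
scene tip at crop [433. 442.]
tip logger mm [-15.6 -32.1  21.7]
```

View pics/sg6.png

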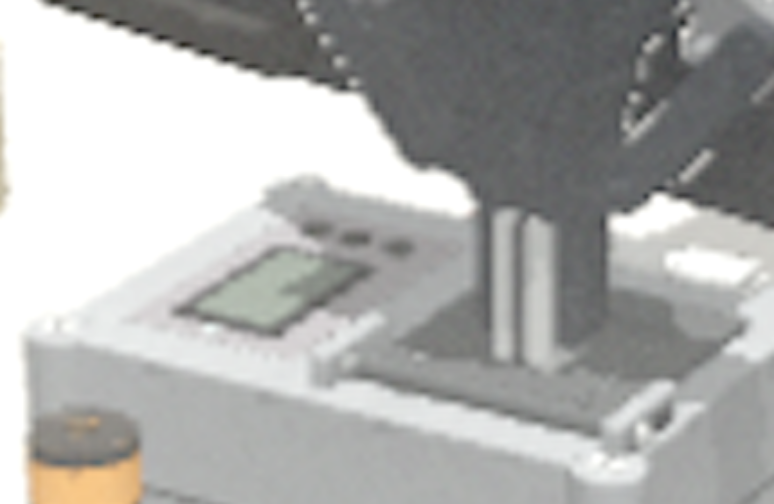

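Call:
carry_out(
  travel=[
    [-0.1, -1.2, 0],
    [-0.2, -2.4, 0],
    [-0.2, -3.6, 0],
    [-0.3, -4.8, 0],
    [-0.4, -6, 0],
    [-0.5, -7.2, 0],
    [-0.5, -8.4, 0],
    [-0.6, -9.6, 0],
    [-0.7, -10.8, 0],
    [-0.7, -12, 0],
  ],
  delta_rot=[
    [0, 0, 0],
    [0, 0, 0],
    [0, 0, 0],
    [0, 0, 0],
    [0, 0, 0],
    [0, 0, 0],
    [0, 0, 0],
    [0, 0, 0],
    [0, 0, 0],
    [0, 0, 0],
  ],
  hand=[0, 0, 0, 0, 0, 0, 0, 0, 0, 0],
)

```text
time_s: 9.0
tool_pos: [0.5231, 0.1968, 0.0387]
eef_rot: [[0.998, 0.001, 0.062], [-0.062, 0.002, 0.998], [0.001, -1.0, 0.002]]
wrist_force: [-0.7, 3.8, 4.6]
width: -0.0002
```

```bash
python3 pic.py 7; python3 g.py 7
```

```text
9.1 [0.5232 0.1965 0.0387] [-0.68  2.97  4.85] [-0.21  0.77 -0.3   1.91  0.43  0.52 -0.87]
top tip at crop [255. 412.]
scene tip at crop [446. 431.]
tip logger mm [ -4.1 -31.8  21.7]
```

View pics/sg7.png

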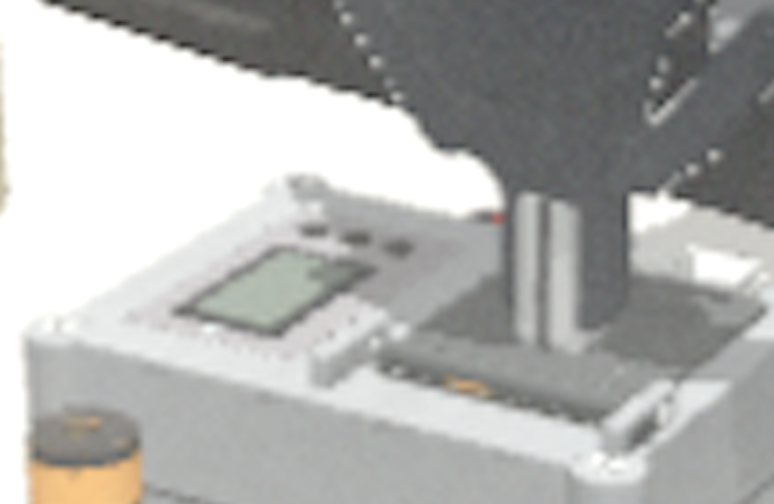

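Call:
carry_out(
  travel=[
    [0, -0.7, 0],
    [-0.1, -1.4, 0],
    [-0.1, -2.1, 0],
    [-0.2, -2.8, 0],
    [-0.2, -3.5, 0],
    [-0.3, -4.2, 0],
    [-0.3, -4.9, 0],
    [-0.4, -5.6, 0],
    [-0.4, -6.3, 0],
    [-0.4, -7, 0],
  ],
  delta_rot=[
    [0, 0, 0],
    [0, 0, 0],
    [0, 0, 0],
    [0, 0, 0],
    [0, 0, 0],
    [0, 0, 0],
    [0, 0, 0],
    [0, 0, 0],
    [0, 0, 0],
    [0, 0, 0],
  ],
  hand=[0, 0, 0, 0, 0, 0, 0, 0, 0, 0],
)

```text
time_s: 9.93
tool_pos: [0.5233, 0.1891, 0.0387]
eef_rot: [[0.998, 0.001, 0.063], [-0.063, 0.001, 0.998], [0.001, -1.0, 0.001]]
wrist_force: [-0.2, 4.2, 5.6]
width: -0.0
```

```bash
python3 pic.py 8; python3 g.py 8
```

```text
10.0333 [0.5233 0.189  0.0387] [-0.25  3.55  4.84] [-0.2   0.77 -0.3   1.91  0.43  0.52 -0.86]
top tip at crop [272. 412.]
scene tip at crop [453. 425.]
tip logger mm [  3.4 -31.3  21.7]
```

View pics/sg8.png

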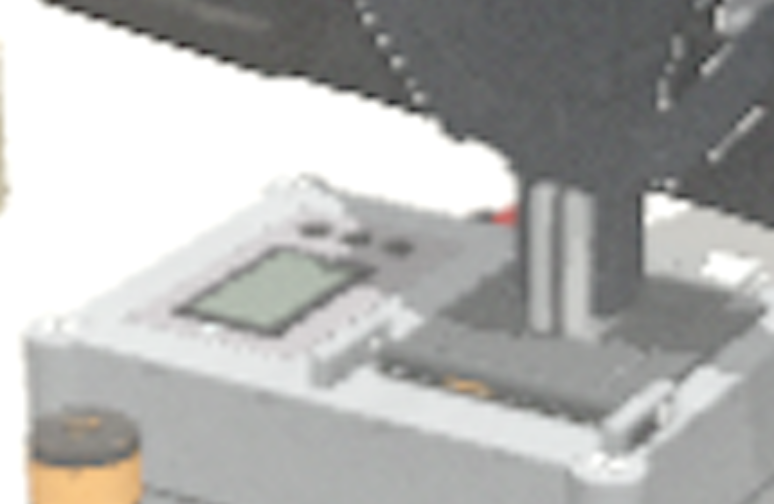

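Call:
carry_out(
  travel=[
    [0, -0.5, 0],
    [-0.1, -1, 0],
    [-0.1, -1.5, 0],
    [-0.1, -2, 0],
    [-0.2, -2.5, 0],
    [-0.2, -3, 0],
    [-0.2, -3.5, 0],
    [-0.3, -4, 0],
    [-0.3, -4, 0],
    [-0.3, -4, 0],
  ],
  delta_rot=[
    [0, 0, 0],
    [0, 0, 0],
    [0, 0, 0],
    [0, 0, 0],
    [0, 0, 0],
    [0, 0, 0],
    [0, 0, 0],
    [0, 0, 0],
    [0, 0, 0],
    [0, 0, 0],
  ],
  hand=[0, 0, 0, 0, 0, 0, 0, 0, 0, 0],
)

```text
time_s: 10.87
tool_pos: [0.5231, 0.1862, 0.0387]
eef_rot: [[0.998, 0.002, 0.062], [-0.062, 0.003, 0.998], [0.002, -1.0, 0.003]]
wrist_force: [0.5, 5.6, 4.4]
width: -0.0001
```

```bash
python3 pic.py 9; python3 g.py 9
```

```text
10.9667 [0.5231 0.1863 0.0387] [0.25 5.28 3.26] [-0.2   0.77 -0.3   1.92  0.43  0.51 -0.86]
top tip at crop [278. 412.]
scene tip at crop [456. 422.]
tip logger mm [  6.1 -31.3  21.7]
```

View pics/sg9.png

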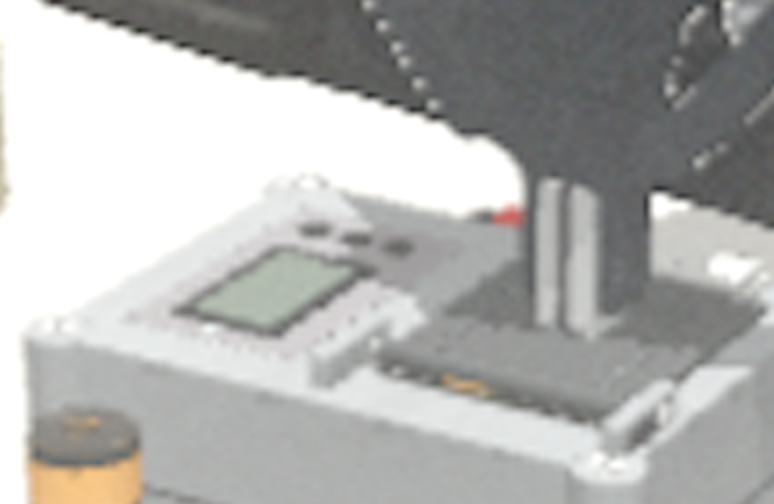

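Call:
carry_out(
  travel=[
    [0, -0.3, 0],
    [0, -0.6, 0],
    [0, -0.9, 0],
    [0, -1.0, 0],
    [0, -1.0, 0],
    [0, -1.0, 0],
    [0, -1.0, 0],
    [0, -1.0, 0],
    [0, -1.0, 0],
    [0, -1.0, 0],
  ],
  delta_rot=[
    [0, 0, 0],
    [0, 0, 0],
    [0, 0, 0],
    [0, 0, 0],
    [0, 0, 0],
    [0, 0, 0],
    [0, 0, 0],
    [0, 0, 0],
    [0, 0, 0],
    [0, 0, 0],
  ],
  hand=[0, 0, 0, 0, 0, 0, 0, 0, 0, 0],
)

```text
time_s: 11.8
tool_pos: [0.523, 0.1863, 0.0387]
eef_rot: [[0.998, 0.002, 0.062], [-0.062, 0.004, 0.998], [0.002, -1.0, 0.004]]
wrist_force: [1.0, 6.7, 2.5]
width: 0.0001
```

Call:
carry_out(
  travel=[
    [0, 1, 0],
    [0, 1.8, 0.5],
    [0, 2, 1],
    [0, 2.3, 2],
    [0, 2.5, 5],
    [0, 3, 12],
    [0, 3, 25],
    [0, 3, 45],
    [0, 3, 75],
    [0, 3, 110],
  ],
  delta_rot=[
    [0, 0, 0],
    [0, 0, 0],
    [0, 0, 0],
    [0, 0, 0],
    [0, 0, 0],
    [0, 0, 0],
    [0, 0, 0],
    [0, 0, 0],
    [0, 0, 0],
    [0, 0, 0],
  ],
  hand=[0, 0, 0, 0, 0, 0, 0, 0, 0, 0],
)

```text
time_s: 12.63
tool_pos: [0.52, 0.1834, 0.1478]
eef_rot: [[0.998, -0.006, 0.064], [-0.064, -0.005, 0.998], [-0.006, -1.0, -0.005]]
wrist_force: [0.5, 0.2, -0.5]
width: 0.0001
```

Call:
carry_out(
  travel=[
    [0, -10, 35],
    [0, -30, 65],
    [0, -60, 90],
    [0, -95, 100],
    [0, -130, 100],
    [0, -165, 100],
    [0, -200, 100],
    [0, -235, 100],
    [0, -265, 100],
    [0, -285, 100],
  ],
  delta_rot=[
    [0, 0, 0],
    [0, 0, 0],
    [0, 0, 0],
    [0, 0, 0],
    [0, 0, 0],
    [0, 0, 0],
    [0, 0, 0],
    [0, 0, 0],
    [0, 0, 0],
    [0, 0, 0],
  ],
  hand=[0, 0, 0, 0, 0, 0, 0, 0, 0, 0],
)

```text
time_s: 13.47
tool_pos: [0.5196, -0.1043, 0.2479]
eef_rot: [[0.998, -0.005, 0.069], [-0.069, -0.003, 0.998], [-0.004, -1.0, -0.004]]
wrist_force: [0.4, 0.1, -0.1]
width: 0.0001
```

```bash
python3 pic.py 10; python3 g.py 10
```

```text
13.5667 [ 0.5197 -0.1053  0.2476] [ 0.27 -0.6  -0.8 ] [ 0.44  0.45 -0.44  1.8   0.23  0.94 -0.16]
top tip at crop [1166.  322.]
scene tip at crop [ 716. -183.]
tip logger mm [297.3 -16.2 230.6]
```

View pics/sg10.png

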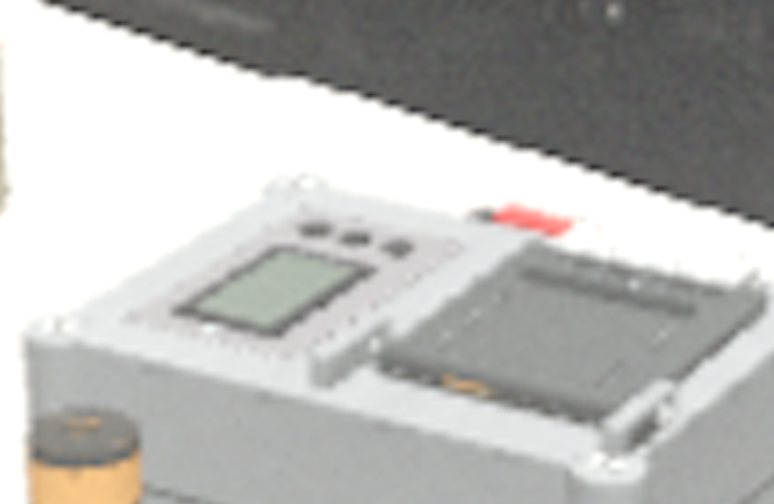

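View pics/top10.png

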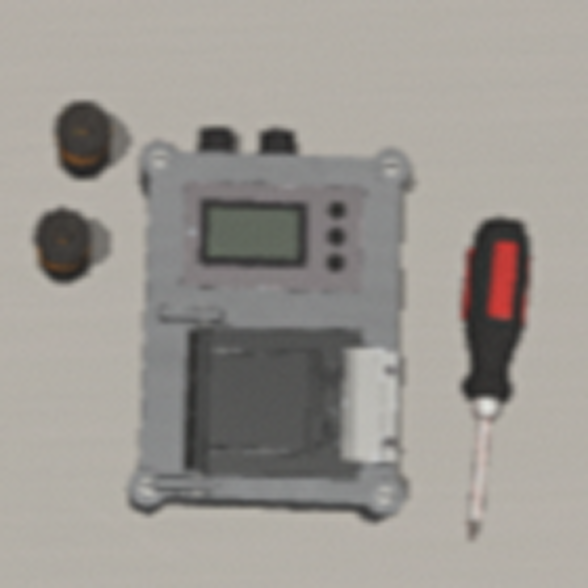

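Run:
```python
from h import *
a=cv2.imread("pics/top0.png"); b=np.ascontiguousarray(imaging.get_image("top")[:,:,::-1]); cv2.imwrite("pics/topF.png",b)
s=np.ascontiguousarray(imaging.get_image("scene")[:,:,::-1]); a2=cv2.imread("pics/scene0.png")
g=lambda i,c:cv2.cvtColor(i,cv2.COLOR_BGR2GRAY)[c[1]:c[3],c[0]:c[2]].astype(np.float32)
for n,c in (("panel",(328,175,402,218)),("bottom",(345,262,402,278)),("lip",(382,228,402,276)),("spent1",(305,168,330,195)),("spent2",(302,196,328,220)),("driver",(405,198,430,280)),("small",(215,212,290,266)),("bg",(60,170,130,240))):
    w=cv2.createHanningWindow((c[2]-c[0],c[3]-c[1]),cv2.CV_32F); print(n,cv2.phaseCorrelate(g(a,c),g(b,c),w))
for n,c in (("scene panel",(276,225,318,262)),("spents",(250,240,296,288))):
    w=cv2.createHanningWindow((c[2]-c[0],c[3]-c[1]),cv2.CV_32F); print(n,cv2.phaseCorrelate(g(a2,c),g(s,c),w))
q=np.load("q.npy"); c_,s_=np.cos(q[2]),np.sin(q[2])
W=lambda p:np.array([q[0]+c_*p[0]-s_*p[1],q[1]+s_*p[0]+c_*p[1],p[2]])
for nm,im,k,cr in (("top",b,10,(328,218,402,276)),("scene",s,7,(290,220,395,290))):
    z=cv2.resize(im[cr[1]:cr[3],cr[0]:cr[2]],None,fx=k,fy=k,interpolation=cv2.INTER_CUBIC)
    z=np.clip(z*1.6,0,255).astype(np.uint8)
    for sl,col in ((.012,(0,255,0)),(.008,(0,0,255))):
        for y0,y1,d,h in ((-.054,-.008,.047,.0565),(-.064,.002,0,.0515)):
            P=[tuple(int(v) for v in (proj(nm,W((-.042+sl+d,y,h)))-cr[:2]+.5)*k) for y in (y0,y1)]; cv2.line(z,P[0],P[1],col,1)
    cv2.imwrite(f"pics/F{nm}.png",z)
```

```text
panel ((0.5085281398543131, 0.5043281674300069), 0.9431477394104004)
bottom ((-0.003050741907436816, -0.08167820480532839), 0.9687183116873105)
lip ((0.019522280087855393, 0.0870456780089377), 0.8602692017952601)
spent1 ((0.5064227289808105, 0.4572961306123009), 0.9618319193522136)
spent2 ((0.38041658878666595, 0.06799943850639423), 0.9841748882590988)
driver ((0.4918459186067601, 0.008976275480833351), 0.9016268179151747)
small ((0.5932453713392505, -0.025889086839171682), 0.9240908676900982)
bg ((-0.004058457926994663, -0.030379169055045452), 0.955965691142612)
scene panel ((0.5064291244597889, 0.04632526432702022), 0.9858562229739295)
spents ((0.006313010434318755, -0.040821232698355914), 1.0028266307587426)
```

View pics/Ftop.png

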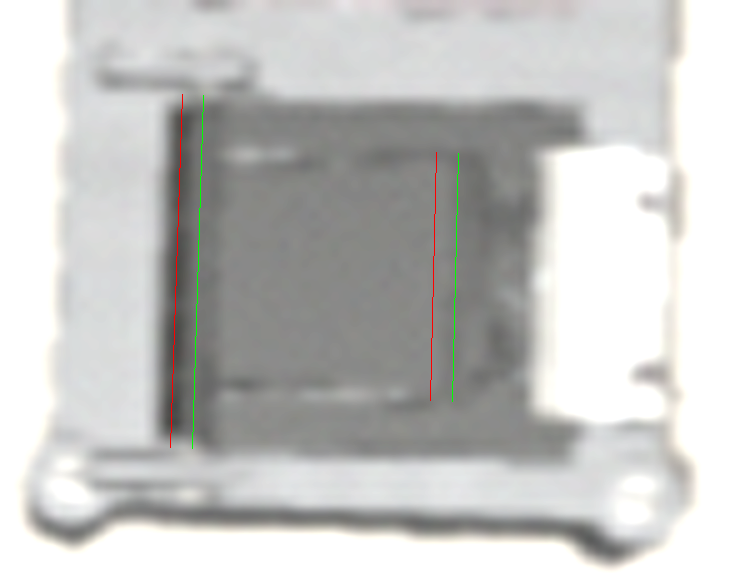

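View pics/Fscene.png

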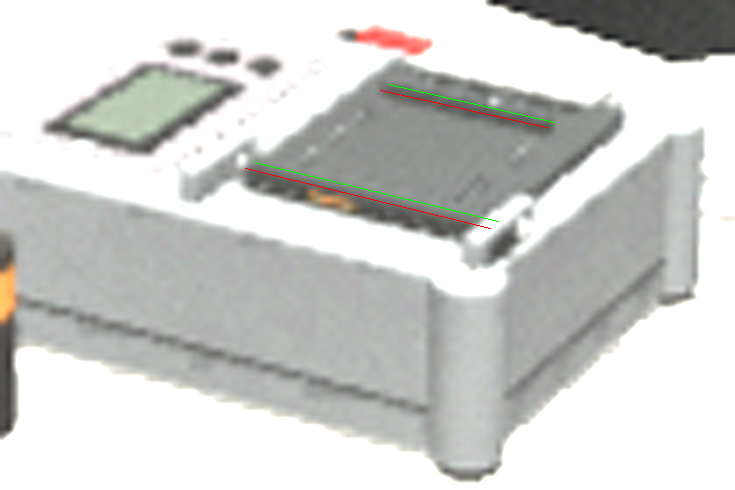

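Run:
```python
from h import *
q=np.load("q.npy"); c_,s_=np.cos(q[2]),np.sin(q[2])
W=lambda p:np.array([q[0]+c_*p[0]-s_*p[1],q[1]+s_*p[0]+c_*p[1],p[2]])
k=10;cr=(328,218)
for nm,p in (("lip+",(.0315,-.006,.056)),("lip-",(.0315,-.056,.056)),("bay",(.023,-.003,.048)))+tuple((f"edge s={s}",(-.042+s/1e3+.07,y,.0515)) for s in (8,10,12) for y in (.002,-.064)):
    print(nm,((proj("top",W(p))-cr+.5)*k).round(0))
im=cv2.imread("pics/topF.png"); cv2.imwrite("pics/lipz.png",cv2.resize(im[222:272,364:400],None,fx=12,fy=12,interpolation=cv2.INTER_CUBIC))
```

```text
lip+ [537. 146.]
lip- [531. 416.]
bay [487. 135.]
edge s=8 [560. 108.]
edge s=8 [552. 462.]
edge s=10 [571. 108.]
edge s=10 [563. 463.]
edge s=12 [581. 109.]
edge s=12 [574. 463.]
```

View pics/lipz.png

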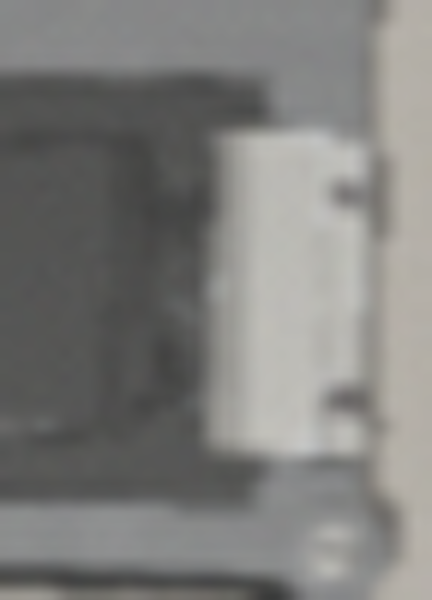

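```bash
python3 -c "
from cell import r
print(r.hand_in())"
```

```text
the job is handed in; nothing more can be done
None
```

The battery door is shut, with its free edge fully home under the lip, and it stayed shut after I let go. I handed the job in at about 13.8 s of robot time.

I folded the door down with the shut fingertips and pressed it flat with about 5 N. Keeping it pressed, I pushed it along until the fingertip met the ridge and the door stopped. I then backed off slightly, lifted away and moved the arm clear.

**Last checks:**
- **Slide home:** At the end the door did not move although the push rose from 5.3 to 6.7 N. In the top picture its edge is 4.7 px past the lip front; 4.4 px was expected at the 12 mm stop and 3.4 px at 10 mm.
- **Surroundings:** Comparing the first and last pictures shows no real movement of the logger, spent cells, driver or small logger. The shifts of about 0.5 px also appear on things the robot never touched, so they are measurement noise.

**Disagreements and limits:**
- **Fingertip height:** The pictures put the shut fingertips about 14 mm behind the reported TCP, not 17 mm ahead of it. I worked from the pictures, and the contact with the flat door agreed with them.
- **Slide under the fold:** I did not measure the slide during the fold; the pictures showed no visible travel before I pushed.
- **Early slide:** Part of the push came from fingertip friction on the door, before the fingertip reached the ridge. The door was flat and pressed at that point.
- **Bay edges:** In the top picture they lay 1 to 2 mm off the fitted logger pose, which did not affect the result.

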